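# Load the harmonica drying turntable

## Task

Dry the wet harmonicas lying on the blue mat: switch the blower's red rotary isolator fully off, then turn the turntable by its red post out to its loading stop, and slide every wet harmonica flat and fully home, one to a sleeve (any sleeve, either end first). Then turn the turntable back to its docked stop at the blower and only after that switch the isolator fully on again; the isolator must stay off whenever the turntable is swung out. Leave the dry harmonicas in the grey tray and the other things on the plank alone.

Things in the scene. Friction and masses are not known exactly. Their poses are not given: they have to be found in the camera images.
- isolator (a joint): Red bar handle of the blower isolator, on a fixed grey box 90 x 90 mm, 48 mm high, with a yellow ring. Angle in rad, counterclockwise from above positive: 0 = OFF stop (bar in line with the black cable gland on the box's side, white-marked end at the red dot), 1.571 = ON stop (bar across, white mark at the green dot). Stays where it is left; about 0.15 N m to turn.
- rack (a joint): Aluminium turntable, 250 mm across, with three blue sleeves and a red post. Angle in rad, counterclockwise from above positive: 0 = docked stop (sleeve mouths face the fixed white blower, 160 x 100 x 150 mm, beside it), 1.571 = loading stop (mouths face roughly towards the robot). Stiff: about 0.9 N m (9 N at the post); stays where it is left.
- pivot (a point): The turntable's axis at the level of its deck, 34 mm above the table; turns with the turntable.
- post (a point): Centre of the top of the red upright post, 16 mm thick, standing 60 mm above the deck, 105 mm from the pivot, for turning the turntable by hand. Its x points outward from the pivot.
- handle (a point): Point on the isolator's axis at the top of the red bar, 90 mm above the table. The bar is 62 mm long along this point's x (turns with the handle), 14 mm wide along its y and stands 32 mm high on a 52 mm disc: its foot is 32 mm below this point. Pinch it across its width from above.
- bay1 (a point): Sleeve 1 of 3, 60 mm apart: where the underside centre of a fully home harmonica lies, on the deck. Insert along this point's +x (turns with the turntable). 48 mm deep, inside 32 mm wide, 24 mm high, 3 mm pale clear roof, 5 mm walls. Mouth 3 mm along +x from here, flared lips reach 10 mm further out; end wall 51 mm along +x, so a home harmonica sticks out 54 mm.
- bay2 (a point): Sleeve 2 of 3, 60 mm apart: where the underside centre of a fully home harmonica lies, on the deck. Insert along this point's +x (turns with the turntable). 48 mm deep, inside 32 mm wide, 24 mm high, 3 mm pale clear roof, 5 mm walls. Mouth 3 mm along +x from here, flared lips reach 10 mm further out; end wall 51 mm along +x, so a home harmonica sticks out 54 mm.
- bay3 (a point): Sleeve 3 of 3, 60 mm apart: where the underside centre of a fully home harmonica lies, on the deck. Insert along this point's +x (turns with the turntable). 48 mm deep, inside 32 mm wide, 24 mm high, 3 mm pale clear roof, 5 mm walls. Mouth 3 mm along +x from here, flared lips reach 10 mm further out; end wall 51 mm along +x, so a home harmonica sticks out 54 mm.
- harp1: Wet chrome harmonica with a red comb, lying flat on the blue mat (which is 1 mm thin, seen only); 102 mm long along its x, 28 mm wide (y), 20 mm thick (z), about 0.11 kg. Origin at the centre of its underside. Either end may go in first. May be absent (None).
- harp2: Wet chrome harmonica with a green comb, lying flat on the blue mat (which is 1 mm thin, seen only); 102 mm long along its x, 28 mm wide (y), 20 mm thick (z), about 0.11 kg. Origin at the centre of its underside. Either end may go in first. May be absent (None).
- harp3: Wet chrome harmonica with an orange comb, lying flat on the blue mat (which is 1 mm thin, seen only); 102 mm long along its x, 28 mm wide (y), 20 mm thick (z), about 0.11 kg. Origin at the centre of its underside. Either end may go in first. May be absent (None).
- tray: Bystander: grey plastic tray, 130 x 100 x 18 mm. Leave alone.
- dry1: Bystander: chrome harmonica with a black comb lying in the grey tray, same size as the wet ones, already dry. Leave alone.
- dry2: Bystander: second black-combed dry harmonica in the grey tray. Leave alone.
- pin_tin: Bystander: round brass-coloured tin, 62 mm across, 22 mm high. Leave alone.
- shaker: Bystander: pink silicone finger shaker standing upright, 26 mm across, 45 mm high. Leave alone.
- capo: Bystander: black and steel capo, about 75 x 40 x 14 mm. Leave alone.
- tuner: Bystander: black clip tuner, 50 x 30 x 25 mm. Leave alone.
- spray: Bystander: amber bottle, 52 mm across, 130 mm high. Leave alone.
Not all that is in view belongs to the job. Leave any turquoise look-alike of the harp3 alone. What is shaped like the harp2 but pink is not meant.

How it is judged (in metres and radians):
On the way, in this order (a step that is already met when the one before it is completed fails the run):
1. the isolator is fully off, the turntable not yet swung out (value of joint isolator below 0.12 rad and value of joint rack below 1 rad), for 0.2 s.
2. the turntable is at its loading stop, isolator off (value of joint rack above 1.45 rad and value of joint isolator below 0.12 rad), for 0.2 s.
3. every wet harmonica is home in a sleeve with the turntable at its loading stop and the isolator off (all of step 2 and ((x of harp1 in the frame of bay1 between -0.007 and 0.007 m and y of harp1 in the frame of bay1 between -0.007 and 0.007 m and z of harp1 in the frame of bay1 between -0.005 and 0.006 m and angle between the x axis of harp1 and the x axis of bay1, either way round below 0.12 rad) or (x of harp1 in the frame of bay2 between -0.007 and 0.007 m and y of harp1 in the frame of bay2 between -0.007 and 0.007 m and z of harp1 in the frame of bay2 between -0.005 and 0.006 m and angle between the x axis of harp1 and the x axis of bay2, either way round below 0.12 rad) or (x of harp1 in the frame of bay3 between -0.007 and 0.007 m and y of harp1 in the frame of bay3 between -0.007 and 0.007 m and z of harp1 in the frame of bay3 between -0.005 and 0.006 m and angle between the x axis of harp1 and the x axis of bay3, either way round below 0.12 rad)) and ((x of harp2 in the frame of bay1 between -0.007 and 0.007 m and y of harp2 in the frame of bay1 between -0.007 and 0.007 m and z of harp2 in the frame of bay1 between -0.005 and 0.006 m and angle between the x axis of harp2 and the x axis of bay1, either way round below 0.12 rad) or (x of harp2 in the frame of bay2 between -0.007 and 0.007 m and y of harp2 in the frame of bay2 between -0.007 and 0.007 m and z of harp2 in the frame of bay2 between -0.005 and 0.006 m and angle between the x axis of harp2 and the x axis of bay2, either way round below 0.12 rad) or (x of harp2 in the frame of bay3 between -0.007 and 0.007 m and y of harp2 in the frame of bay3 between -0.007 and 0.007 m and z of harp2 in the frame of bay3 between -0.005 and 0.006 m and angle between the x axis of harp2 and the x axis of bay3, either way round below 0.12 rad)) and ((x of harp3 in the frame of bay1 between -0.007 and 0.007 m and y of harp3 in the frame of bay1 between -0.007 and 0.007 m and z of harp3 in the frame of bay1 between -0.005 and 0.006 m and angle between the x axis of harp3 and the x axis of bay1, either way round below 0.12 rad) or (x of harp3 in the frame of bay2 between -0.007 and 0.007 m and y of harp3 in the frame of bay2 between -0.007 and 0.007 m and z of harp3 in the frame of bay2 between -0.005 and 0.006 m and angle between the x axis of harp3 and the x axis of bay2, either way round below 0.12 rad) or (x of harp3 in the frame of bay3 between -0.007 and 0.007 m and y of harp3 in the frame of bay3 between -0.007 and 0.007 m and z of harp3 in the frame of bay3 between -0.005 and 0.006 m and angle between the x axis of harp3 and the x axis of bay3, either way round below 0.12 rad))), for 0.2 s.
4. the turntable is docked again with every harmonica home, isolator still off (((x of harp1 in the frame of bay1 between -0.007 and 0.007 m and y of harp1 in the frame of bay1 between -0.007 and 0.007 m and z of harp1 in the frame of bay1 between -0.005 and 0.006 m and angle between the x axis of harp1 and the x axis of bay1, either way round below 0.12 rad) or (x of harp1 in the frame of bay2 between -0.007 and 0.007 m and y of harp1 in the frame of bay2 between -0.007 and 0.007 m and z of harp1 in the frame of bay2 between -0.005 and 0.006 m and angle between the x axis of harp1 and the x axis of bay2, either way round below 0.12 rad) or (x of harp1 in the frame of bay3 between -0.007 and 0.007 m and y of harp1 in the frame of bay3 between -0.007 and 0.007 m and z of harp1 in the frame of bay3 between -0.005 and 0.006 m and angle between the x axis of harp1 and the x axis of bay3, either way round below 0.12 rad)) and ((x of harp2 in the frame of bay1 between -0.007 and 0.007 m and y of harp2 in the frame of bay1 between -0.007 and 0.007 m and z of harp2 in the frame of bay1 between -0.005 and 0.006 m and angle between the x axis of harp2 and the x axis of bay1, either way round below 0.12 rad) or (x of harp2 in the frame of bay2 between -0.007 and 0.007 m and y of harp2 in the frame of bay2 between -0.007 and 0.007 m and z of harp2 in the frame of bay2 between -0.005 and 0.006 m and angle between the x axis of harp2 and the x axis of bay2, either way round below 0.12 rad) or (x of harp2 in the frame of bay3 between -0.007 and 0.007 m and y of harp2 in the frame of bay3 between -0.007 and 0.007 m and z of harp2 in the frame of bay3 between -0.005 and 0.006 m and angle between the x axis of harp2 and the x axis of bay3, either way round below 0.12 rad)) and ((x of harp3 in the frame of bay1 between -0.007 and 0.007 m and y of harp3 in the frame of bay1 between -0.007 and 0.007 m and z of harp3 in the frame of bay1 between -0.005 and 0.006 m and angle between the x axis of harp3 and the x axis of bay1, either way round below 0.12 rad) or (x of harp3 in the frame of bay2 between -0.007 and 0.007 m and y of harp3 in the frame of bay2 between -0.007 and 0.007 m and z of harp3 in the frame of bay2 between -0.005 and 0.006 m and angle between the x axis of harp3 and the x axis of bay2, either way round below 0.12 rad) or (x of harp3 in the frame of bay3 between -0.007 and 0.007 m and y of harp3 in the frame of bay3 between -0.007 and 0.007 m and z of harp3 in the frame of bay3 between -0.005 and 0.006 m and angle between the x axis of harp3 and the x axis of bay3, either way round below 0.12 rad)) and value of joint rack below 0.1 rad and value of joint isolator below 0.12 rad), for 0.2 s.
5. the isolator is fully on, turntable docked (value of joint isolator above 1.45 rad and value of joint rack below 0.1 rad), for 0.2 s.
At the end, for the whole second after the job is handed in: Isolator within 0.12 rad of its ON stop, turntable within 0.10 rad of its docked stop, every wet harmonica present within 7 mm of fully home in one of the sleeves, flat on the deck (6 mm), aligned within 0.12 rad, released and at rest (all of step 5 and ((x of harp1 in the frame of bay1 between -0.007 and 0.007 m and y of harp1 in the frame of bay1 between -0.007 and 0.007 m and z of harp1 in the frame of bay1 between -0.005 and 0.006 m and angle between the x axis of harp1 and the x axis of bay1, either way round below 0.12 rad) or (x of harp1 in the frame of bay2 between -0.007 and 0.007 m and y of harp1 in the frame of bay2 between -0.007 and 0.007 m and z of harp1 in the frame of bay2 between -0.005 and 0.006 m and angle between the x axis of harp1 and the x axis of bay2, either way round below 0.12 rad) or (x of harp1 in the frame of bay3 between -0.007 and 0.007 m and y of harp1 in the frame of bay3 between -0.007 and 0.007 m and z of harp1 in the frame of bay3 between -0.005 and 0.006 m and angle between the x axis of harp1 and the x axis of bay3, either way round below 0.12 rad)) and ((x of harp2 in the frame of bay1 between -0.007 and 0.007 m and y of harp2 in the frame of bay1 between -0.007 and 0.007 m and z of harp2 in the frame of bay1 between -0.005 and 0.006 m and angle between the x axis of harp2 and the x axis of bay1, either way round below 0.12 rad) or (x of harp2 in the frame of bay2 between -0.007 and 0.007 m and y of harp2 in the frame of bay2 between -0.007 and 0.007 m and z of harp2 in the frame of bay2 between -0.005 and 0.006 m and angle between the x axis of harp2 and the x axis of bay2, either way round below 0.12 rad) or (x of harp2 in the frame of bay3 between -0.007 and 0.007 m and y of harp2 in the frame of bay3 between -0.007 and 0.007 m and z of harp2 in the frame of bay3 between -0.005 and 0.006 m and angle between the x axis of harp2 and the x axis of bay3, either way round below 0.12 rad)) and ((x of harp3 in the frame of bay1 between -0.007 and 0.007 m and y of harp3 in the frame of bay1 between -0.007 and 0.007 m and z of harp3 in the frame of bay1 between -0.005 and 0.006 m and angle between the x axis of harp3 and the x axis of bay1, either way round below 0.12 rad) or (x of harp3 in the frame of bay2 between -0.007 and 0.007 m and y of harp3 in the frame of bay2 between -0.007 and 0.007 m and z of harp3 in the frame of bay2 between -0.005 and 0.006 m and angle between the x axis of harp3 and the x axis of bay2, either way round below 0.12 rad) or (x of harp3 in the frame of bay3 between -0.007 and 0.007 m and y of harp3 in the frame of bay3 between -0.007 and 0.007 m and z of harp3 in the frame of bay3 between -0.005 and 0.006 m and angle between the x axis of harp3 and the x axis of bay3, either way round below 0.12 rad)) and contact force between the fingers and harp1 below 0.2 N and contact force between the fingers and harp2 below 0.2 N and contact force between the fingers and harp3 below 0.2 N and linear speed of each of harp1, harp2, harp3 below 0.02 m/s); the robot touches nothing.
It fails at once if the turntable is swung out while the isolator is not off (value of joint isolator above 0.5 rad and value of joint rack above 0.9 rad).
It fails at once if a bystander is moved more than 30 mm (distance of any of dry1, dry2, pin_tin, shaker, capo, tuner, spray from where it was at the start of the episode above 0.03 m).
Of harp1, harp2, harp3 only 2 to 3 are there at a start; the rules pass over those that are not, and their reading is None.
At some moment in a run one of harp1, harp2, harp3 may be knocked a few centimetres aside while the robot is not near it.
It also fails if it takes over 210 s, if anything falls off the work surface, if the arm or the gripper's body presses on something with over 40 N, if the wrist force passes 120 N, or if a joint passes its speed limit or range.

## Robot

A 6-joint arm with a two-finger parallel gripper is mounted at the origin on the work surface. World frame = base frame: x ahead of the robot, y to its left, z up, the work surface at z = 0. Lengths are in mm, angles in rad, forces in N, time in s.
With the tool pointing down it reaches from about 400 to 925 mm from the base axis. Payload 12.5 kg.
Tool frame: the origin (TCP) lies midway between the tips of the shut fingers; the grasp point (between the pads) lies 19 mm behind it; z points along the fingers, y is the line along which they close (so a half turn about z gives the same grasp; the last joint's range is limited). The gripper opens to 95 mm and grips with 3 to 60 N. Pads are 20 mm wide; open, the fingers measure 119 mm over their backs; the gripper's body (75 mm by 180 mm) begins 59 mm behind the grasp point.
Start: joints at [-0.106, 0.491, 1.559, -0, 1.092, -0.106], TCP at [625.017, 0.021, 214.661] pointing down, gripper open.
Joint ranges: [-3.1, 3.1], [-0.84, 2.19], [0.05, 2.79], [-1.13, 4.28], [0.06, 2.93], [-2.69, 2.69]. Speed limits (rad/s): [2.22, 2.22, 2.79, 3.14, 3.14, 3.14].

## Interface

Orientations are given as [roll, pitch, yaw] about the fixed x, y, z axes, in that order (R = Rz(yaw) Ry(pitch) Rx(roll)).
In Python, from cell import env gives the robot as it stands.
- The arm moves only by the shell command python3 -m inch 'ROWS'. ROWS is JSON, a list of rows, each a list of 7 numbers: the turn, a rotation vector about the tool's x, y, z in rad, then the shift along the tool's x, y, z in cm, then the closure, from -1 (fully open) to 1 (shut). A call has 1 to 20 rows; each row shifts and turns the commanded pose from where the row before left it, along the tool's axes as they then stand; what a row does not reach is not made up. A row lasts 1/8 s, in which the tool goes at most 62.5 mm and 10.7 degrees, less where a joint would pass 70% of its speed; a pose out of reach is approached as far as the arm can. A call with a gripper value outside its range is refused whole. The fingers move at their own pace and stop on an object; the grip force is fixed at half the most. Time passes only in rows, so rows that do not move let the fingers close. It gives the time, the measured TCP pose, the force, the opening and the grip force at its end, in the units of the state.
- env.state(): the state, without advancing time (a new reading comes with each control period).
- env.read_camera(name): name is "scene" or "side" or "wrist"; returns a dict with "img" (400x640x3 uint8, red, green, blue), "depth" (400x640 float32, mm along the optical axis (not along the pixel's ray), 0 where there is no reading), "fx", "fy", "cx", "cy" (pixels), "position" and "orientation" of the camera in the world. Camera axes: x right, y down, z forward; pixel columns grow to the right and rows downward; lengths in mm; the calibration is good to about 2 mm. A picture is of the moment at which its call begins.
- env.job_done(): hands the job in; it is judged then, once.
Trained networks look in a picture, given as the dict that the camera call returned (one of the last four; its "shot" number tells which), for a name from the list of things; names that differ only in an ending like _2 or _b are one class to them, and where a whole thing is asked for, a point or a joint stands for the part that bears it (a point fixed in the world has none). Each returns a list of dicts, best first, with "score" (0 to 1); they miss things now and then, are a little off and sometimes report something else, mostly with a low value. They report only what shows in the picture. A call takes as long as a camera call. They do not tell look-alikes from the thing itself.
- env.find_in(picture, target): "centre" ([x, y, z] in mm, in the coordinates of the camera as it stood for that picture, good to about 4 mm: the middle of the surface that is visible of it).
- env.trace(picture, target): "mask" (400x640 bool, what is visible of it).
The state is a dict: "t": time; "joints": joint angles; "qvel": joint speeds; "tau": joint torques, N m; "eef_pos": TCP position; "tcp_rot": TCP orientation; "ft_force": force on the tool from outside, world axes, zero at the start; "moment": the same for the moment, N m; "opening": opening from 0.0 (shut) to 1.0 (fully open); "grip_force": force on a finger pad.
Only numpy, scipy, OpenCV 4.12 (cv2) and the standard library are available. Lean on these libraries where they do the work, as an engineer would, in place of code of your own. Each camera call takes 0.05 s, during which the arm holds its last target. There are 200 camera calls.

## Working session

There is one attempt and no reset: what is moved stays moved. The work goes in short steps, Python scripts to look and compute and a shell command to move; the robot and the scene stay as the last step left them, time stands still between calls to the robot, and variables do not carry over. Pictures are saved under pics/ and viewed, at most 14 in all, crops included, and the job is handed in when it is done.

```bash
ls; mkdir -p pics
cat > h.py <<'E'
import numpy as np,cv2
from scipy.spatial.transform import Rotation as R
from cell import env
def RM(o):
    o=np.array(o,float)
    return R.from_euler('xyz',o).as_matrix() if o.size==3 else (o if o.size==9 else R.from_quat(o).as_matrix())
def shot(n,save=None):
    p=env.read_camera(n)
    if save: cv2.imwrite('pics/'+save+'.png',p['img'][:,:,::-1])
    return p
def cloud(p):
    v,u=np.mgrid[:400,:640]; d=p['depth']
    c=np.stack([(u-p['cx'])/p['fx']*d,(v-p['cy'])/p['fy']*d,d],-1)
    return c@RM(p['orientation']).T+np.array(p['position'])
def w(p,c): return RM(p['orientation'])@np.array(c)+np.array(p['position'])
def px(p,x):
    c=RM(p['orientation']).T@(np.array(x)-np.array(p['position'])); return [p['fx']*c[0]/c[2]+p['cx'],p['fy']*c[1]/c[2]+p['cy']]
E
python3 - <<'E'
from h import *
for n in('scene','side'):
    p=shot(n,n+'0'); print(n,p['position'],p['orientation'])
    for t in ['harp1','harp2','harp3','rack','isolator','post','handle','bay1','bay2','bay3','tray','pin_tin','shaker','capo','tuner','spray']:
        print(t,[(w(p,f['centre']).round().tolist(),np.round(px(p,w(p,f['centre']))).tolist(),round(f['score'],2)) for f in env.find_in(p,t)[:4]])
print(env.state())
E
```

```text
pics
scene [1291.29374472 -375.46747808  863.35498881] [-2.32147297  0.01005733  1.13397503]
harp1 [([442.0, -177.0, 23.0], [266.0, 211.0], 0.8), ([371.0, 330.0, 20.0], [387.0, 159.0], 0.66), ([837.0, 118.0, 21.0], [413.0, 269.0], 0.58), ([289.0, -230.0, 15.0], [237.0, 189.0], 0.58)]
harp2 [([442.0, -177.0, 23.0], [266.0, 211.0], 0.8), ([371.0, 330.0, 20.0], [387.0, 159.0], 0.66), ([837.0, 118.0, 21.0], [413.0, 269.0], 0.58), ([289.0, -230.0, 15.0], [237.0, 189.0], 0.58)]
harp3 [([442.0, -177.0, 23.0], [266.0, 211.0], 0.8), ([371.0, 330.0, 20.0], [387.0, 159.0], 0.66), ([837.0, 118.0, 21.0], [413.0, 269.0], 0.58), ([289.0, -230.0, 15.0], [237.0, 189.0], 0.58)]
rack [([596.0, 184.0, 32.0], [386.0, 205.0], 0.57), ([726.0, -301.0, 27.0], [256.0, 292.0], 0.42)]
isolator [([546.0, -371.0, 78.0], [210.0, 241.0], 0.87), ([597.0, 182.0, 34.0], [386.0, 205.0], 0.49)]
post [([595.0, 182.0, 33.0], [386.0, 205.0], 0.88), ([776.0, -35.0, 76.0], [355.0, 260.0], 0.64)]
handle [([547.0, -373.0, 74.0], [210.0, 243.0], 0.78)]
bay1 [([600.0, 180.0, 31.0], [386.0, 206.0], 0.58)]
bay2 [([600.0, 180.0, 31
[... 2093 characters left out ...]
4.0, 10.0], [387.0, 168.0], 0.33)]
{'t': 1.7, 'joints': array([-1.05606144e-01,  4.90926838e-01,  1.55887895e+00, -3.36922735e-05,
        1.09166889e+00, -1.05615937e-01]), 'qvel': array([-0.00072874, -0.00152201,  0.00057444, -0.00014742, -0.00051118,
       -0.00025841]), 'tau': array([-2.11165830e-04, -6.12465048e+01, -2.58428246e+01,  6.93512242e-02,
        4.46475239e-02,  5.48242497e-06]), 'eef_pos': array([6.25035922e+02, 6.90130351e-03, 2.14651525e+02]), 'tcp_rot': array([3.14147848e+00, 4.21712064e-05, 1.57082165e+00]), 'ft_force': array([0.32248654, 0.2179446 , 0.33722577]), 'moment': array([-0.00262798, -0.0190245 ,  0.02000861]), 'grip_force': 0.0, 'opening': 1.002868162035908}
```

View both.

View pics/scene0.png

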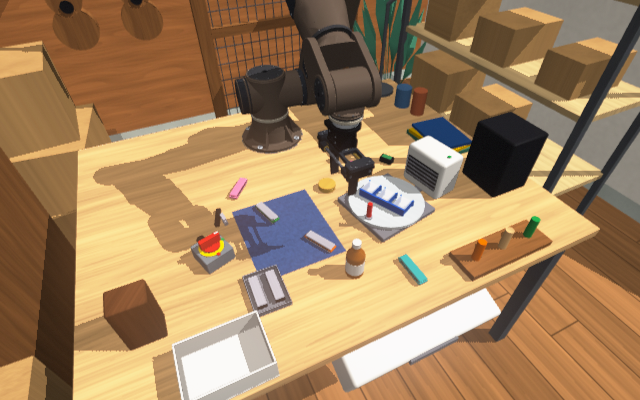

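View pics/side0.png

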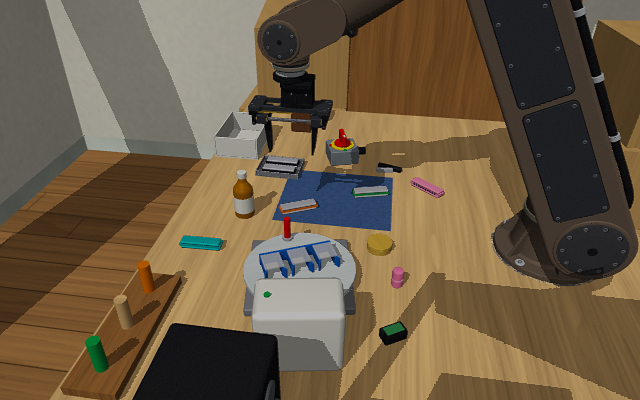

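The wet ones on the mat are green, at scene (266,211) / side (370,190), and orange, at scene (320,241) / side (297,204). No red one is present. Things that could be mistaken for them: pink, scene (237,188), turquoise, scene (413,269), and the two black-combed ones in the tray (267,290). The isolator is at scene (210,245), with the gland to the rear, so it looks ON. The turntable is at (386,205), with the post at (369,210).

```bash
python3 -m inch '[[0,0,0,-4,-2.5,-4,-1],[0,0,0,-4,-2.5,-4,-1],[0,0,0,-4,-2,-4,-1],[0,0,0,0,0,0,-1],[0,0,0,0,0,0,-1]]'
cat > w.py <<'E'
import sys
from h import *
# look with the wrist camera: report harp poses and red stuff
p=shot('wrist',sys.argv[1]); X=cloud(p)
print('cam',p['position'],p['orientation'])
for t in sys.argv[2:]:
    for f in env.trace(p,t)[:4]:
        m=f['mask']&(p['depth']>0)
        P=X[m]; zt=np.percentile(P[:,2],90); Q=P[P[:,2]>zt-4]
        if len(Q)<20: continue
        r=cv2.minAreaRect(Q[:,:2].astype(np.float32)); c,s,a=r
        if s[0]<s[1]: a+=90;s=s[::-1]
        a=(a+90)%180-90
        v,u=np.nonzero(m)
        print(t,round(f['score'],2),'px',int(u.mean()),int(v.mean()),'ctr',np.round(c,1),'z',round(zt,1),'size',np.round(s,1),'ang',round(np.radians(a),3),'rgb',p['img'][m].mean(0).round())
E
python3 w.py w1 harp2 isolator
```

```text
t: 2.33
eef_pos: [554.9, -119.7, 334.1]
tcp_rot: [-3.141, -0.0, 1.57]
ft_force: [0.2, 0.3, -1.1]
opening: 1.0
grip_force: 0.0
cam [555.3723979  -47.35126376 505.52786297] [ 2.88070045e+00  5.09169757e-04 -1.49649403e-03]
harp2 0.97 px 492 11 ctr [829.6 119.6] z 22.4 size [96.4 27.4] ang 0.021 rgb [ 25. 128. 125.]
harp2 0.89 px 161 224 ctr [ 278.6 -224.9] z 22.6 size [95.3 26.9] ang -0.685 rgb [194. 119. 147.]
harp2 0.8 px 246 199 ctr [ 436.6 -174.9] z 22.6 size [94.9 26.2] ang 0.282 rgb [154. 157. 161.]
harp2 0.68 px 354 139 ctr [625.  -70.8] z 22.5 size [95.3 26.8] ang 0.477 rgb [156. 153. 159.]
isolator 0.87 px 303 310 ctr [ 539.3 -234.7] z 91.4 size [272.8  21.1] ang 1.534 rgb [168.  51.  25.]
isolator 0.35 px 324 18 ctr [573.9  98.3] z 37.3 size [207.1  58.9] ang 0.0 rgb [175. 174. 176.]
```

View pics/w1.png

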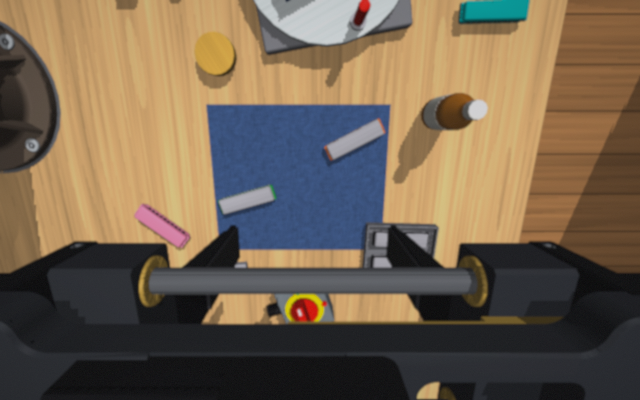

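Wrist view: green wet harp at (246,199), orange wet harp at (354,139), pink at (161,224), turquoise at (492,11), and isolator at (303,310) with its gland at (272,310). Next I move past the isolator so the wrist camera can see it.

```bash
python3 -m inch '[[0,0,0,-5,-0.2,0,-1],[0,0,0,-5,-0.2,0,-1],[0,0,0,-5,-0.2,0,-1],[0,0,0,-5,-0.2,0,-1],[0,0,0,-5,-0.2,0,-1],[0,0,0,-5,-0.2,0,-1],[0,0,0,-5,-0.2,0,-1],[0,0,0,0,0,0,-1],[0,0,0,0,0,0,-1]]'
cat > iso.py <<'E'
import sys
from h import *
p=shot('wrist'); X=cloud(p); im=p['img'].astype(int)
hit=(X[...,2]>84)&(X[...,2]<97)&(np.hypot(X[...,0]-540,X[...,1]+370)<60)&(im[...,0]>90)
Q=X[hit]
r=cv2.minAreaRect(Q[:,:2].astype(np.float32)); print('bar top',r,len(Q))
m=(Q-Q.mean(0))[:,:2]; U,S,V=np.linalg.svd(m,full_matrices=False); print('axis ang',np.arctan2(V[0,1],V[0,0]),Q.mean(0))
hb=(X[...,2]>44)&(X[...,2]<53)&(np.hypot(X[...,0]-540,X[...,1]+370)<75)
print('box',cv2.minAreaRect(X[hb][:,:2].astype(np.float32)))
v,u=np.nonzero(hit); c=(int(u.mean()),int(v.mean())); print(c)
cr=p['img'][max(0,c[1]-70):c[1]+70,max(0,c[0]-90):c[0]+90]
cv2.imwrite('pics/'+sys.argv[1]+'.png',cv2.resize(cr,None,fx=3,fy=3,interpolation=2)[:,:,::-1])
E
python3 iso.py iso1
```

```text
t: 3.6
eef_pos: [541.5, -469.1, 333.5]
tcp_rot: [-3.141, -0.002, 1.571]
ft_force: [0.1, -0.1, 0.6]
opening: 1.004
grip_force: 0.0
bar top ((538.9900512695312, -374.2299499511719), (13.834396362304688, 61.78215408325195), 16.270885467529297) 458
axis ang -1.2855300651969679 [ 538.87764491 -373.88516974   91.1563146 ]
box ((538.841552734375, -374.09637451171875), (89.94905090332031, 90.1978988647461), 18.231632232666016)
(310, 108)
```

View pics/iso1.png

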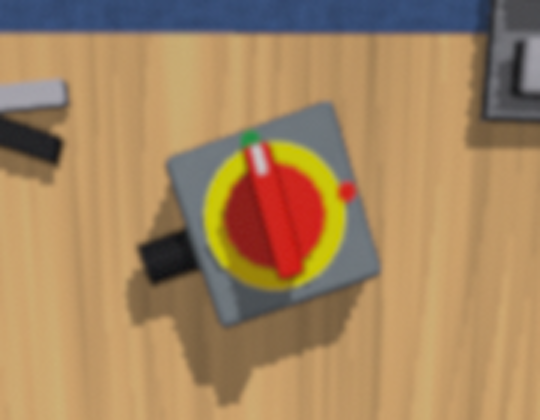

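White mark at the crop's (258,158), by the green dot at (250,138), so it is ON. The red dot is at (347,190). Next I pinch the bar.

```bash
python3 -m inch '[[0,0,0,4.75,-0.12,5,-1],[0,0,0,4.75,-0.12,5,-1],[0,0,-0.1425,0,0,5,-1],[0,0,-0.1425,0,0,4,-1],[0,0,0,0,0,2,-1],[0,0,0,0,0,0,-1],[0,0,0,0,0,0,-1]]'
```

```text
t: 4.53
eef_pos: [539.5, -383.5, 135.4]
tcp_rot: [3.141, 0.001, 1.857]
ft_force: [-0.4, 0.3, -0.0]
opening: 1.001
grip_force: 0.0
```

```bash
python3 -m inch '[[0,0,0,0.92,0.22,2,-1],[0,0,0,0,0,2.5,-1],[0,0,0,0,0,2.4,-1],[0,0,0,0,0,0,1],[0,0,0,0,0,0,1],[0,0,0,0,0,0,1],[0,0,0,0,0,0,1],[0,0,0,0,0,0,1]]'
```

```text
t: 5.52
eef_pos: [538.4, -374.5, 65.4]
tcp_rot: [3.141, 0.0, 1.856]
ft_force: [0.5, -0.2, -0.6]
opening: 0.531
grip_force: 0.0
```

```bash
python3 -m inch '[[0,0,0,0,0,0,1],[0,0,0,0,0,0,1],[0,0,0,0,0,0,1],[0,0,0,0,0,0,1],[0,0,0,0,0,0,1]]' && python3 -m inch '[[0,0,0.15,0,0,0,1],[0,0,0.15,0,0,0,1],[0,0,0.15,0,0,0,1],[0,0,0.15,0,0,0,1],[0,0,0.15,0,0,0,1],[0,0,0.15,0,0,0,1],[0,0,0.15,0,0,0,1],[0,0,0.15,0,0,0,1],[0,0,0.15,0,0,0,1],[0,0,0.15,0,0,0,1],[0,0,0.13,0,0,0,1],[0,0,0,0,0,0,1],[0,0,0,0,0,0,1],[0,0,0,0,0,0,1]]'
```

```text
t: 6.15
eef_pos: [538.9, -374.3, 65.0]
tcp_rot: [3.141, 0.0, 1.856]
ft_force: [4.5, 1.9, -1.4]
opening: 0.146
grip_force: 30.0
t: 7.9
eef_pos: [537.8, -374.1, 65.1]
tcp_rot: [-3.141, 0.001, 0.229]
ft_force: [-4.7, 4.0, 4.6]
opening: 0.157
grip_force: 30.9
```

```bash
python3 -m inch '[[0,0,0,0,0,0,-1],[0,0,0,0,0,0,-1],[0,0,0,0,0,0,-1],[0,0,0,0,0,-3,-1],[0,0,0,0,0,-5,-1],[0,0,0,-4,0,-5,-1],[0,0,0,-4,0,-5,-1],[0,0,0,-2,0,-5,-1],[0,0,0,0,0,0,-1],[0,0,0,0,0,0,-1]]' && python3 iso.py iso2
```

```text
t: 9.15
eef_pos: [442.7, -396.3, 292.2]
tcp_rot: [-3.141, -0.0, 0.226]
ft_force: [0.6, 0.3, 0.5]
opening: 0.997
grip_force: 0.0
bar top ((538.5995483398438, -373.7033996582031), (61.395973205566406, 13.91772747039795), 18.365198135375977) 575
axis ang -2.816934122155139 [ 539.10335939 -373.53605583   91.18392157]
box ((538.7796020507812, -373.6310729980469), (90.17189025878906, 90.0865478515625), 18.49208641052246)
(312, 103)
```

```bash
python3 -m inch '[[0,0,-0.168,0,0,-1,-1],[0,0,-0.168,0,0,-1,-1],[0,0,-0.168,0,0,-1,-1],[0,0,-0.168,0,0,-1,-1],[0,0,-0.168,0,0,0,-1],[0,0,-0.168,0,0,0,-1],[0,0,-0.168,0,0,0,-1],[0,0,-0.168,0,0,0,-1],[0,0,0,6,1.5,0,-1],[0,0,0,6,1.5,0,-1],[0,0,0,6,1.5,0,-1],[0,0,0,6,1.5,0,-1],[0,0,0,6,1.5,0,-1],[0,0,0,6,1.5,0,-1],[0,0,0,6,1.5,0,-1],[0,0,0,2,1.5,0,-1],[0,0,0,0,0,0,-1],[0,0,0,0,0,0,-1]]'
cat > rk.py <<'E'
import sys
from h import *
p=shot('wrist',sys.argv[1] if len(sys.argv)>1 else None); X=cloud(p); im=p['img'].astype(int); z=X[...,2]
C=np.array([590,185])
red=(im[...,0]>110)&(im[...,1]<60)&(im[...,2]<60)&(z>85)&(z<102)&(np.hypot(X[...,0]-C[0],X[...,1]-C[1])<170)
Q=X[red]; 
if len(Q): print('post top',cv2.minEnclosingCircle(Q[:,:2].astype(np.float32)),Q.mean(0),len(Q))
dk=(z>30)&(z<40)&(np.hypot(X[...,0]-C[0],X[...,1]-C[1])<170)
k=X[dk]; print('deck circ',cv2.minEnclosingCircle(k[:,:2].astype(np.float32)),np.median(k[:,2]))
bl=(im[...,2]>im[...,0]+50)&(z>45)&(z<70)&(np.hypot(X[...,0]-C[0],X[...,1]-C[1])<130)
B=X[bl]; zt=np.percentile(B[:,2],80); B=B[B[:,2]>zt-5]; r=cv2.minAreaRect(B[:,:2].astype(np.float32)); print('blue',r,zt,len(B))
np.savez('rk.npz',X=X,im=p['img'])
E
python3 rk.py rk1
```

```text
t: 11.45
eef_pos: [562.9, 43.2, 331.6]
tcp_rot: [-3.14, 0.0, 1.57]
ft_force: [0.0, -1.1, 1.1]
opening: 1.0
grip_force: 0.0
post top ((618.7691650390625, 100.18644714355469), 6.654998779296875) [618.6340454  100.52814328  94.7733764 ] 73
deck circ ((573.8234252929688, 193.6990203857422), 124.82646942138672) 35.46226435939133
blue ((576.2713012695312, 189.29812622070312), (167.5369415283203, 64.24620819091797), 26.109655380249023) 63.039076185609716 687
```

View pics/rk1.png

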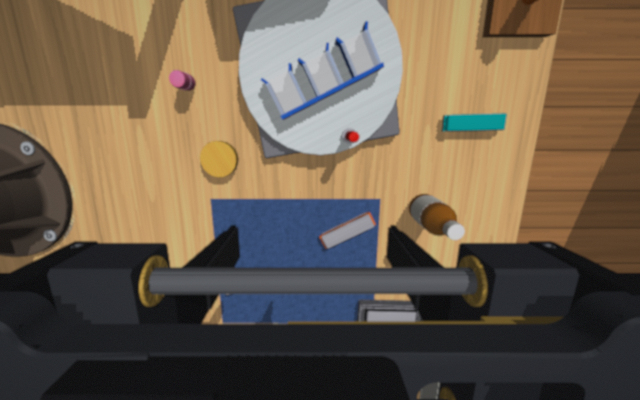

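The turntable's deck is at (320,70), the red post at (352,137), and the sleeve mouths face up-left towards the blower. Docked insertion direction is about -64°, so loading will be +26°. Next I move over the post.

```bash
python3 -m inch '[[0,0,0,2,2,2,-1],[0,0,0,2,2,4,-1],[0,0,0,1.7,1.7,4,-1],[0,0,-0.153,0,0,4,-1],[0,0,-0.153,0,0,3,-1],[0,0,-0.153,0,0,0,-1],[0,0,0,0,0,0,-1],[0,0,0,0,0,0,-1]]'
```

```text
t: 12.5
eef_pos: [620.4, 99.8, 163.1]
tcp_rot: [3.141, 0.0, 2.025]
ft_force: [0.8, -0.6, 0.1]
opening: 0.999
grip_force: 0.0
```

```bash
python3 -m inch '[[0,0,0,0,0,3,-1],[0,0,0,0,0,4,-1],[0,0,0,0,0,3.5,-1],[0,0,0,0,0,0,1],[0,0,0,0,0,0,1],[0,0,0,0,0,0,1],[0,0,0,0,0,0,1],[0,0,0,0,0,0,1],[0,0,0,0,0,0,1],[0,0,0,0,0,0,1],[0,0,0,0,0,0,1],[0,0,0,0,0,0,1],[0,0,0,0,0,0,1],[0,0,0,0,0,0,1]]'
python3 - <<'E'
# chord step for arc of radius 105 about pivot, tool x pointing to pivot: turn d then shift
import numpy as np
d=np.pi/2/15
# tool at (-105,0) in tool coords from pivot; world ccw = tool -z. displacement in tool frame before the turn
for n in (15,16): 
    d=1.5708/15; print('turn',-d,'chord',105*2*np.sin(d/2),'angle',d/2)
E
```

```text
t: 14.25
eef_pos: [620.2, 100.4, 57.6]
tcp_rot: [-3.141, -0.0, 2.029]
ft_force: [-1.6, -1.3, 0.2]
opening: 0.165
grip_force: 30.0
turn -0.10472 chord 10.990576488215845 angle 0.05236
turn -0.10472 chord 10.990576488215845 angle 0.05236
```

```bash
python3 -m inch '[[0,0,-0.105,0.058,1.1,0,1],[0,0,-0.105,0.058,1.1,0,1],[0,0,-0.105,0.058,1.1,0,1],[0,0,-0.105,0.058,1.1,0,1],[0,0,0,0,0,0,1]]'
python3 -c "
import numpy as np
from cell import env
e=env.state()['eef_pos'];d=e[:2]-[573.8,193.7];print(np.hypot(*d),np.arctan2(d[1],d[0]))"
```

```text
t: 14.88
eef_pos: [654.7, 127.7, 57.6]
tcp_rot: [-3.141, -0.0, 2.45]
ft_force: [0.3, 0.4, 0.4]
opening: 0.163
grip_force: 30.0
104.42508109903105 -0.6847629208423308
```

```bash
python3 -m inch '[[0,0,-0.105,0.058,1.1,0,1],[0,0,-0.105,0.058,1.1,0,1],[0,0,-0.105,0.058,1.1,0,1],[0,0,-0.105,0.058,1.1,0,1],[0,0,-0.105,0.058,1.1,0,1],[0,0,-0.105,0.058,1.1,0,1],[0,0,-0.105,0.058,1.1,0,1],[0,0,-0.105,0.058,1.1,0,1],[0,0,-0.105,0.058,1.1,0,1],[0,0,-0.105,0.058,1.1,0,1],[0,0,-0.105,0.058,1.1,0,1],[0,0,-0.03,0.01,0.3,0,1],[0,0,0,0,0,0,1],[0,0,0,0,0,0,1]]'
python3 -c "
import numpy as np
from cell import env
e=env.state()['eef_pos'];d=e[:2]-[573.8,193.7];print(np.hypot(*d),np.arctan2(d[1],d[0]))"
```

```text
t: 16.62
eef_pos: [668.6, 232.7, 56.9]
tcp_rot: [-3.13, -0.006, -2.653]
ft_force: [10.0, -63.0, -2.5]
opening: 0.619
grip_force: 30.0
102.50564515280355 0.39052785923137345
```

```bash
python3 rk.py rk2;  python3 -c "
from h import *
p=shot('scene');cv2.imwrite('pics/s2.png',cv2.resize(p['img'][120:280,280:520],None,fx=3,fy=3,interpolation=2)[:,:,::-1])"
```

```text
post top ((676.9976806640625, 212.17076110839844), 7.447851181030273) [674.84910066 211.27950488  94.92088675] 387
deck circ ((585.4556274414062, 213.0719757080078), 142.6098175048828) 35.40978594653879
blue ((578.6609497070312, 196.3007049560547), (64.9135971069336, 167.31796264648438), 9.922026634216309) 62.79169984660514 3666
```

View pics/s2.png

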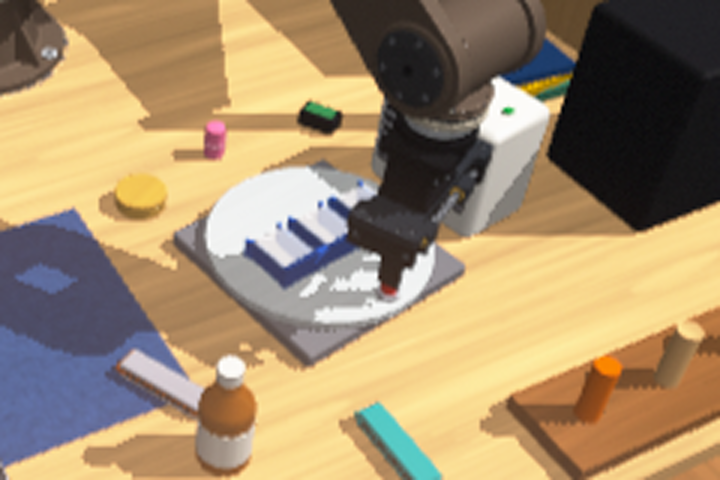

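View pics/rk2.png

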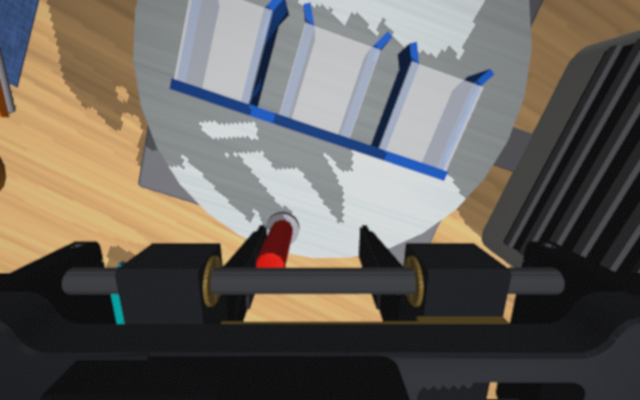

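The blower was probably not hit. The sleeves are now parallel to the base plate (about 10°), so the turntable started around 0.28 rad and is now at its loading stop, with the post at (277,240) levering the finger open. I back off, open, and raise.

```bash
python3 -m inch '[[0,0,0,0,-1.2,0,1],[0,0,0,0,-1.2,0,1],[0,0,0,0,0,0,-1],[0,0,0,0,0,0,-1],[0,0,0,0,0,0,-1],[0,0,0,0,0,0,-1],[0,0,0,0,0,0,-1],[0,0,0,0,0,0,-1]]'; python3 rk.py
```

```text
t: 17.73
eef_pos: [677.7, 223.0, 57.7]
tcp_rot: [-3.142, 0.0, -2.649]
ft_force: [0.7, 1.1, -0.4]
opening: 0.949
grip_force: 0.0
post top ((677.2635498046875, 212.22132873535156), 7.404227256774902) [676.32961677 211.74728758  95.07652977] 499
deck circ ((584.7249755859375, 213.58053588867188), 142.19898986816406) 35.416378024992326
blue ((578.8599243164062, 196.2972412109375), (64.53575134277344, 167.19927978515625), 9.912858009338379) 62.83516083465145 3599
```

```bash
python3 -m inch '[[0,0,0,0,0,-3,-1],[0,0,0,0,0,-5,-1],[0,0,0,0,0,-5,-1],[0,0,0,0,0,-5,-1],[0,0,0,0,0,-4,-1],[0,0,0,0,0,0,-1],[0,0,0,0,0,0,-1]]'; python3 rk.py
python3 - <<'E'
from h import *
d=np.load('rk.npz');X=d['X'];im=d['im'].astype(int)
th=np.radians(9.9);ex=np.array([np.cos(th),np.sin(th)]);ey=np.array([-ex[1],ex[0]])
C=np.array([573.8,193.7]);L=X[...,:2]-C;a=L@ex;b=L@ey;z=X[...,2]
# wall / roof profile across sleeves, x slice inside sleeves
s=(a>-8)&(a<20)&(abs(b)<110)&(z>30)&(z<75)
for lo in np.arange(-92,94,4):
    k=s&(b>=lo)&(b<lo+4)
    if k.sum()>3: print(int(lo),np.median(z[k]).round(1),im[k].mean(0).round().astype(int),end=' | ')
print()
p=env.read_camera('side');X=cloud(p);z=X[...,2];k=(z>120)&(z<160)&(np.hypot(X[...,0]-480,X[...,1]-360)<150)
print('blower',cv2.minAreaRect(X[k][:,:2].astype(np.float32)),np.median(z[k]))
E
python3 w.py w2 harp2
```

```text
t: 18.65
eef_pos: [677.4, 222.7, 276.8]
tcp_rot: [3.141, -0.001, -2.649]
ft_force: [0.1, -0.6, -0.9]
opening: 1.005
grip_force: 0.0
post top ((676.51220703125, 211.80123901367188), 6.5795817375183105) [676.03358874 211.5785927   95.03784876] 83
deck circ ((574.2858276367188, 209.5947723388672), 139.73187255859375) 35.46259243067388
blue ((579.5093994140625, 195.11428833007812), (63.624759674072266, 168.6259765625), 9.880780220031738) 63.03372725086414 753
-92 35.6 [132 137 138] | -88 35.4 [139 144 147] | -84 62.0 [152 158 168] | -80 62.4 [156 164 182] | -76 62.6 [153 159 170] | -72 62.4 [179 180 183] | -68 62.4 [186 187 189] | -64 62.4 [186 187 189] | -60 62.4 [186 187 189] | -56 62.5 [187 188 190] | -52 62.6 [187 188 189] | -48 62.4 [186 187 190] | -44 62.4 [164 172 189] | -40 42.8 [121 131 148] | -36 35.6 [134 139 140] | -32 35.4 [134 139 140] | -28 35.5 [135 139 140] | -24 35.5 [141 147 153] | -20 62.4 [157 166 183] | -16 62.4 [181 183 189] | -12 62.4 [188 188 190] | -8 62.6 [188 188 190] | -4 62.5 [188 188 190] | 0 62.4 [188 189 190] | 4 62.5 [188 188 190] | 8 62.5 [187 188 190] 
[... 197 characters left out ...]
62.7 [183 185 189] | 48 62.6 [187 188 190] | 52 62.5 [187 188 190] | 56 62.7 [187 188 189] | 60 62.6 [187 188 189] | 64 62.8 [187 187 189] | 68 62.5 [175 177 181] | 72 62.5 [153 157 169] | 76 62.6 [157 168 189] | 80 62.1 [157 166 182] | 88 35.5 [136 141 144] | 92 35.5 [129 134 135] | 
blower ((538.2398681640625, 398.3192138671875), (160.11854553222656, 101.68467712402344), 9.544168472290039) 148.34821070031012
cam [614.22442128 188.57415895 447.68810714] [ 2.88298356e+00 -3.33210693e-04  2.06191989e+00]
harp2 0.81 px 152 79 ctr [667.3 -41.4] z 22.4 size [95.4 27.8] ang 0.478 rgb [148. 138. 140.]
harp2 0.61 px 213 222 ctr [781.4 127.4] z 22.4 size [192.9  38.1] ang -0.251 rgb [ 20. 146. 145.]
```

View pics/w2.png

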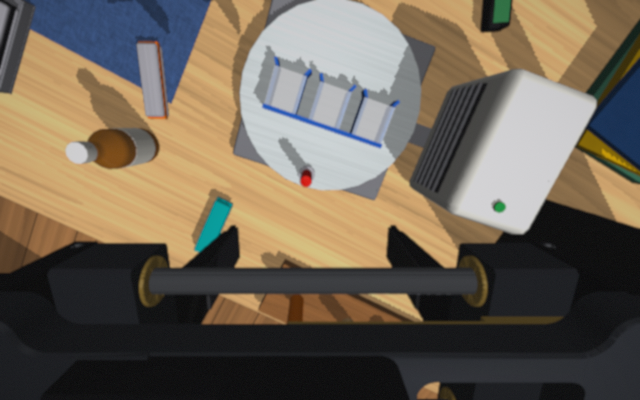

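The orange harp at (152,79) has been knocked to about (667,-41). Green has not been re-checked yet. I'll use the middle sleeve and the one on the -y side, because the blower crowds the third. I fly over orange and turn.

```bash
python3 -m inch '[[0,0,0,2.73,-3.79,0,-1],[0,0,0,2.73,-3.79,0,-1],[0,0,0,2.73,-3.79,0,-1],[0,0,0,2.73,-3.79,0,-1],[0,0,0,2.73,-3.79,0,-1],[0,0,0,2.73,-3.79,0,-1],[0,0,0.176,0,0,0,-1],[0,0,0.176,0,0,0,-1],[0,0,0.176,0,0,0,-1],[0,0,0.176,0,0,0,-1],[0,0,0.176,0,0,0,-1],[0,0,0.176,0,0,0,-1],[0,0,0.176,0,0,0,-1],[0,0,0.176,0,0,0,-1],[0,0,0.176,0,0,0,-1],[0,0,0.176,0,0,0,-1]]' >/dev/null;  python3 -m inch '[[0,0,0.176,0,0,0,-1],[0,0,0.176,0,0,0,-1],[0,0,0.176,0,0,0,-1],[0,0,0.176,0,0,0,-1],[0,0,0.176,0,0,0,-1],[0,0,0.176,0,0,0,-1],[0,0,0.176,0,0,0,-1],[0,0,0.164,0,0,0,-1],[0,0,0,0,0,0,-1],[0,0,0,0,0,0,-1]]'; python3 w.py w3 harp3
```

```text
t: 22.1
eef_pos: [640.7, -55.0, 277.3]
tcp_rot: [-3.141, 0.0, 0.481]
ft_force: [0.6, -0.4, 0.1]
opening: 1.001
grip_force: 0.0
cam [705.4364283  -21.43482709 448.72586276] [ 2.88005342e+00  3.66364315e-05 -1.09043674e+00]
harp3 0.74 px 252 13 ctr [800.1 118.9] z 22.2 size [35.9 26.2] ang 0.03 rgb [ 23. 129. 127.]
harp3 0.7 px 312 153 ctr [667.  -41.1] z 22.4 size [95.2 26.2] ang 0.48 rgb [163. 157. 162.]
harp3 0.61 px 319 307 ctr [ 439.7 -173.5] z 22.4 size [59.8 27. ] ang 0.302 rgb [154. 154. 161.]
```

```bash
python3 - <<'E'
import cv2
i=cv2.imread('pics/w3.png')[100:210,230:400]; cv2.imwrite('pics/w3c.png',cv2.resize(i,None,fx=3,fy=3,interpolation=2))
E
python3 -m inch '[[0,0,0,0,0,3,-1],[0,0,0,0,0,5,-1],[0,0,0,0,0,5,-1],[0,0,0,0,0,5,-1],[0,0,0,0,0,5,-1],[0,0,0,0,0,2,-1],[0,0,0,0,0,0,-1],[0,0,0,0,0,0,-1]]'
```

```text
t: 23.2
eef_pos: [641.8, -55.1, 29.5]
tcp_rot: [3.14, -0.002, 0.478]
ft_force: [-0.1, -0.3, 0.1]
opening: 1.0
grip_force: 0.0
```

View pics/w3c.png

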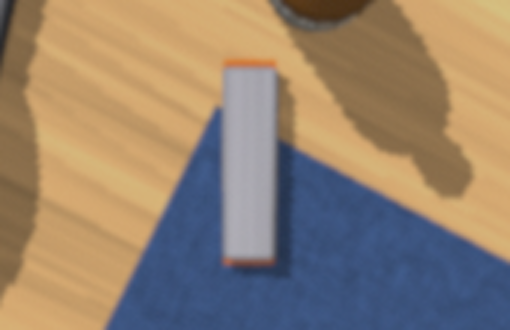

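The crop shows orange comb ends at (248,63) and (248,262), so it is harp3, lying across the mat corner. I go down and close on it.

```bash
python3 -m inch '[[0,0,0,-0.1,0,2.4,-1],[0,0,0,0,0,0,1],[0,0,0,0,0,0,1],[0,0,0,0,0,0,1],[0,0,0,0,0,0,1],[0,0,0,0,0,0,1],[0,0,0,0,0,0,1],[0,0,0,0,0,0,1],[0,0,0,0,0,0,1],[0,0,0,0,0,0,1],[0,0,0,0,0,0,1]]'; python3 -m inch '[[0,0,0,0,0,-3,1],[0,0,0,0,0,-5,1],[0,0,0,0,0,-4,1],[0,0,0,0,0,0,1]]'
```

```text
t: 24.58
eef_pos: [639.9, -55.4, 3.6]
tcp_rot: [3.142, -0.0, 0.478]
ft_force: [-1.1, 0.5, -0.6]
opening: 0.292
grip_force: 30.0
t: 25.08
eef_pos: [641.1, -55.6, 126.7]
tcp_rot: [3.138, -0.004, 0.478]
ft_force: [0.5, 0.1, -1.4]
opening: 0.291
grip_force: 30.0
```

```bash
python3 -m inch '[[0,0,0.1525,0,0,0,1],[0,0,0.1525,0,0,0,1],[0,0,0,-1,-1.8,0,1],[0,0,0,-1.98,-3.43,0,1],[0,0,0,-1.98,-3.43,0,1],[0,0,0,-1.98,-3.43,0,1],[0,0,0,-1.98,-3.43,0,1],[0,0,0,-1.98,-3.43,0,1],[0,0,0,-1.98,-3.43,0,1],[0,0,0,-1.98,-3.43,0,1],[0,0,0,0,0,0,1],[0,0,0,0,0,3,1],[0,0,0,0,0,3,1],[0,0,0,0,0,0,1],[0,0,0,0,0,0,1]]'
cat > al.py <<'E'
from h import *
import sys
p=shot('wrist',sys.argv[1]); X=cloud(p); im=p['img'].astype(int); z=X[...,2]
th=0.1727;ex=np.array([np.cos(th),np.sin(th)]);ey=np.array([-ex[1],ex[0]])
C=np.array([573.8,193.7]);L=X[...,:2]-C;a=L@ex;b=L@ey
rf=(z>56)&(z<68)&(a>-10)&(a<30)
for c in(-60,0,60):
    k=rf&(abs(b-c)<27)
    if k.sum()<30: continue
    # edge offset per thin slice
    e=[((b[k&(a>=s)&(a<s+4)]).min(),(b[k&(a>=s)&(a<s+4)]).max()) for s in range(-8,28,4) if (k&(a>=s)&(a<s+4)).sum()>5]
    e=np.array(e); print('sleeve',c,'edges',np.median(e,0).round(1),'mid',np.median(e.mean(1)).round(2))
red=(z>85)&(z<102)&(im[...,0]>110)&(im[...,1]<70); 
if red.any(): print('post a,b',a[red].mean(),b[red].mean())
s=env.state(); d=s['eef_pos'][:2]-C; zt=s['eef_pos'][2]
print('tcp a,b',d@ex,d@ey)
# held harp: top surface ahead of tool
h=(abs(z-(zt+17.5))<5)&(a>d@ex+12)&(a<d@ex+100)&(abs(b-d@ey)<22)&~((z<37)|(a>-28))
if h.sum()>30:
    r=cv2.minAreaRect(np.stack([a[h],b[h]],-1).astype(np.float32)); print('harp ab rect',r,h.sum(),'z',np.median(z[h])); 
    print('lead end a',np.percentile(a[h],99))
E
python3 al.py al1
```

```text
t: 26.95
eef_pos: [449.4, 173.2, 64.2]
tcp_rot: [3.142, -0.0, 0.173]
ft_force: [0.1, 0.4, -0.4]
opening: 0.291
grip_force: 30.0
sleeve -60 edges [-80.8 -38.1] mid -59.49
sleeve 0 edges [-20.4  21.5] mid 0.59
sleeve 60 edges [39.3 81.7] mid 60.52
tcp a,b -125.9082036712948 1.1878019491972545
harp ab rect ((-80.67632293701172, 1.1195716857910156), (66.41704559326172, 39.27224349975586), 0.022435907274484634) 5791 z 81.87979047402033
lead end a -48.041060162969025
```

View pics/al1.png

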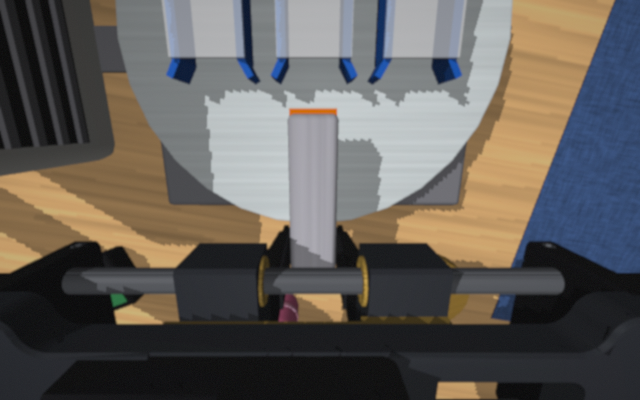

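The held harp (edges x 289–337) is centred on the middle sleeve (275–353). Lowering and sliding in.

```bash
python3 -m inch '[[0,0,0,0,0,1.25,1],[0,0,0,0,0,1.25,1],[0,0,0,0,0,0,1],[0,0,0,0.8,0,0,1],[0,0,0,0.8,0,0,1],[0,0,0,0.8,0,0,1],[0,0,0,0.8,0,0,1],[0,0,0,0.8,0,0,1],[0,0,0,0,0,0,1]]'; python3 -m inch '[[0,0,0,0.8,0,0,1],[0,0,0,0.8,0,0,1],[0,0,0,0.8,0,0,1],[0,0,0,0.5,0,0,1],[0,0,0,0,0,0,1]]'
```

```text
t: 28.12
eef_pos: [489.1, 180.2, 38.6]
tcp_rot: [3.142, -0.0, 0.173]
ft_force: [-0.8, 0.1, -0.8]
opening: 0.297
grip_force: 30.0
t: 28.75
eef_pos: [517.4, 185.2, 38.6]
tcp_rot: [3.142, -0.0, 0.173]
ft_force: [-0.5, 0.2, -0.8]
opening: 0.296
grip_force: 30.0
```

```bash
python3 -m inch '[[0,0,0,0.3,0,0,1],[0,0,0,0.3,0,0,1],[0,0,0,0,0,0,1]]';python3 -m inch '[[0,0,0,0.15,0,0,1],[0,0,0,0,0,0,1]]';python3 -m inch '[[0,0,0,0.15,0,0,1],[0,0,0,0,0,0,1]]'
```

```text
t: 29.12
eef_pos: [523.2, 186.2, 38.7]
tcp_rot: [3.142, -0.0, 0.173]
ft_force: [0.2, 0.2, -1.0]
opening: 0.293
grip_force: 30.0
t: 29.38
eef_pos: [524.0, 186.3, 38.5]
tcp_rot: [3.142, 0.001, 0.173]
ft_force: [-2.7, -0.0, -1.0]
opening: 0.289
grip_force: 30.0
t: 29.62
eef_pos: [523.9, 186.3, 38.3]
tcp_rot: [3.141, 0.005, 0.173]
ft_force: [-9.9, -2.4, 4.1]
opening: 0.29
grip_force: 30.0
```

```bash
python3 -m inch '[[0,0,0,-0.1,0,0,0.1],[0,0,0,0,0,0,0.1],[0,0,0,0,0,0,0.1],[0,0,0,0,0,0,0.1],[0,0,0,0,0,-3,0.1],[0,0,0,0,0,-5,0],[0,0,0,0,0,-5,0],[0,0,0,0,0,-5,0],[0,0,0,0,0,-5,-1],[0,0,0,0,0,0,-1]]'; python3 al.py al2;  python3 - <<'E'
from h import *
p=shot('wrist');X=cloud(p);z=X[...,2];th=.1727;ex=np.array([np.cos(th),np.sin(th)]);ey=np.array([-ex[1],ex[0]])
L=X[...,:2]-np.array([573.8,193.7]);a=L@ex;b=L@ey
k=(z>50)&(z<60)&(abs(b)<25)&(a<-10)&(a>-110)
if k.any(): print(k.sum(),cv2.minAreaRect(np.stack([a[k],b[k]],-1).astype(np.float32)),np.median(z[k]))
E
python3 -m inch '[[0,0,0,-1,2,0,-1],[0,0,0,-2.22,4.3,0,-1],[0,0,0,-2.22,4.3,0,-1],[0,0,0,-2.22,4.3,0,-1],[0,0,0,-2.22,4.3,0,-1],[0,0,0,-2.22,4.3,0,-1],[0,0,0,-2.22,4.3,0,-1],[0,0,0,-2.22,4.3,0,-1],[0,0,0,-1.22,2.3,0,-1],[0,0,-0.117,0,0,0,-1],[0,0,0,0,0,0,-1],[0,0,0,0,0,0,-1]]'; python3 w.py w4 harp2
```

```text
t: 30.88
eef_pos: [526.1, 186.8, 272.3]
tcp_rot: [-3.141, -0.007, 0.173]
ft_force: [-0.7, -0.1, -0.7]
opening: 0.655
grip_force: 0.0
sleeve -60 edges [-79.8 -38.3] mid -59.08
sleeve 0 edges [-20.1  20.8] mid 0.27
sleeve 60 edges [39.7 81.3] mid 60.52
post a,b 107.53217505925362 -23.598302942145803
tcp a,b -49.035039770437386 1.3479031757653521
753 ((-42.558753967285156, 0.1591510772705078), (47.1463737487793, 49.46487045288086), 89.83695983886719) 55.389974399371226
t: 32.48
eef_pos: [408.7, -182.8, 268.1]
tcp_rot: [-3.141, 0.001, 0.288]
ft_force: [0.2, -0.2, -0.2]
opening: 1.002
grip_force: 0.0
cam [ 478.75144095 -162.34548335  439.50739934] [ 2.87980371e+00  4.79005082e-04 -1.28431221e+00]
harp2 0.74 px 48 10 ctr [516.5 183.9] z 56.0 size [27.6 20.3] ang -1.343 rgb [115. 102.  99.]
harp2 0.68 px 312 154 ctr [ 436.  -175.1] z 22.4 size [95.2 26.4] ang 0.278 rgb [159. 160. 166.]
harp2 0.65 px 318 254 ctr [ 348.6 -218.1] z 22.3 size [185.1  81.9] ang 0.102 rgb [197. 124. 151.]
```

View pics/w4.png

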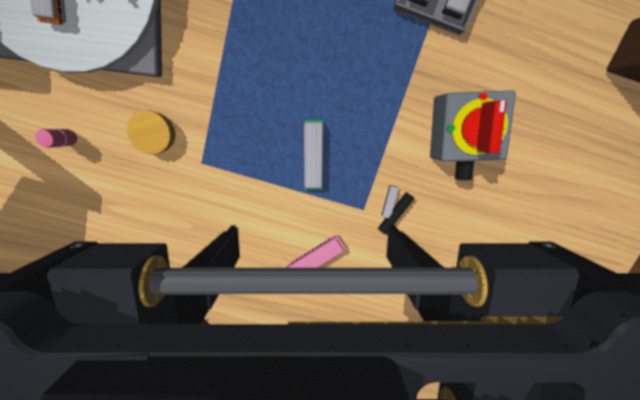

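Green comb harp at (313,155), orange seated in the middle sleeve at (50,12), isolator's white end at the red dot (483,97), so OFF. Descending on green.

```bash
python3 -m inch '[[0,0,0,0,0,3,-1],[0,0,0,0,0,5,-1],[0,0,0,0,0,5,-1],[0,0,0,0,0,5,-1],[0,0,0,0,0,4,-1],[0,0,0,0,0,2,-1],[0,0,0,0,0,0,-1],[0,0,0,0,0,0,-1]]'
```

```text
t: 33.58
eef_pos: [409.5, -182.9, 29.3]
tcp_rot: [3.141, -0.001, 0.29]
ft_force: [-0.3, 0.6, 1.0]
opening: 1.0
grip_force: 0.0
```

```bash
python3 -m inch '[[0,0,0.01,-0.15,0,1.3,-1],[0,0,0,0,0,1.2,-1],[0,0,0,0,0,0,1],[0,0,0,0,0,0,1],[0,0,0,0,0,0,1],[0,0,0,0,0,0,1],[0,0,0,0,0,0,1],[0,0,0,0,0,0,1],[0,0,0,0,0,0,1],[0,0,0,0,0,0,1],[0,0,0,0,0,0,1],[0,0,0,0,0,0,1]]'; python3 -m inch '[[0,0,0,0,0,-3,1],[0,0,0,0,0,-5,1],[0,0,0,0,0,-4,1],[0,0,0,0,0,0,1]]'
```

```text
t: 35.08
eef_pos: [407.8, -183.3, 3.6]
tcp_rot: [3.142, -0.0, 0.28]
ft_force: [-0.1, 0.3, 0.7]
opening: 0.29
grip_force: 30.0
t: 35.58
eef_pos: [408.6, -183.8, 125.8]
tcp_rot: [3.138, -0.003, 0.28]
ft_force: [-0.6, 0.1, -2.2]
opening: 0.295
grip_force: 30.0
```

```bash
python3 -m inch '[[0,0,0.107,0,0,0,1],[0,0,0,0.64,-1.78,0,1],[0,0,0,1.28,-3.56,0,1],[0,0,0,1.28,-3.56,0,1],[0,0,0,1.28,-3.56,0,1],[0,0,0,1.28,-3.56,0,1],[0,0,0,1.28,-3.56,0,1],[0,0,0,1.28,-3.56,0,1],[0,0,0,1.28,-3.56,0,1],[0,0,0,0.64,-1.78,0,1],[0,0,0,0,0,3,1],[0,0,0,0,0,3,1],[0,0,0,0,0,0,1],[0,0,0,0,0,0,1]]';python3 al.py al3
```

```text
t: 37.33
eef_pos: [459.7, 114.8, 63.7]
tcp_rot: [-3.142, 0.0, 0.173]
ft_force: [-0.4, 0.1, -1.4]
opening: 0.293
grip_force: 30.0
sleeve -60 edges [-80.4 -38.6] mid -59.55
sleeve 0 edges [-20.7  22. ] mid 0.56
sleeve 60 edges [38.6 82. ] mid 60.27
tcp a,b -125.7023952547937 -58.146330331155895
harp ab rect ((-81.0355224609375, -57.77659606933594), (65.3062515258789, 39.62786865234375), 0.009960437193512917) 5713 z 81.28189545125124
lead end a -48.92869510524843
```

View pics/al3.png

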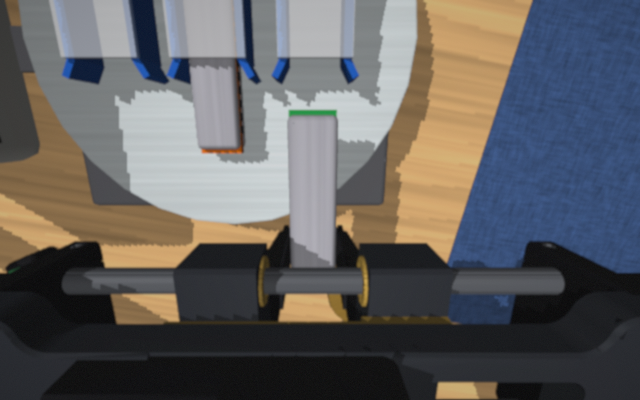

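Green is nearly centred on the right-hand sleeve, 0.6 mm off. Orange sits in the middle sleeve. Lowering and inserting.

```bash
python3 -m inch '[[0,0,0,0,0.06,1.25,1],[0,0,0,0,0,1.25,1],[0,0,0,0,0,0,1],[0,0,0,0.8,0,0,1],[0,0,0,0.8,0,0,1],[0,0,0,0.8,0,0,1],[0,0,0,0.8,0,0,1],[0,0,0,0.8,0,0,1],[0,0,0,0,0,0,1]]'; python3 -m inch '[[0,0,0,0.8,0,0,1],[0,0,0,0.8,0,0,1],[0,0,0,0.8,0,0,1],[0,0,0,0.8,0,0,1],[0,0,0,0,0,0,1]]';python3 -m inch '[[0,0,0,0.2,0,0,1],[0,0,0,0,0,0,1]]'
```

```text
t: 38.5
eef_pos: [499.7, 121.2, 38.6]
tcp_rot: [3.142, -0.0, 0.173]
ft_force: [0.2, 0.8, -2.1]
opening: 0.294
grip_force: 30.0
t: 39.12
eef_pos: [531.2, 126.7, 38.6]
tcp_rot: [3.142, -0.0, 0.173]
ft_force: [-0.2, -0.4, -2.8]
opening: 0.29
grip_force: 30.0
t: 39.38
eef_pos: [532.6, 127.0, 38.7]
tcp_rot: [3.142, 0.0, 0.173]
ft_force: [0.3, -0.3, -1.4]
opening: 0.287
grip_force: 30.0
```

```bash
python3 -m inch '[[0,0,0,0.2,0,0,1],[0,0,0,0,0,0,1]]';python3 -m inch '[[0,0,0,0.2,0,0,1],[0,0,0,0,0,0,1]]'
```

```text
t: 39.62
eef_pos: [534.7, 127.3, 38.7]
tcp_rot: [3.142, -0.0, 0.173]
ft_force: [-0.6, 0.1, -1.3]
opening: 0.294
grip_force: 30.0
t: 39.88
eef_pos: [534.9, 127.4, 38.3]
tcp_rot: [-3.141, 0.004, 0.173]
ft_force: [-8.2, -2.1, 1.3]
opening: 0.292
grip_force: 30.0
```

```bash
python3 -m inch '[[0,0,0,-0.1,0,0,0.1],[0,0,0,0,0,0,0.1],[0,0,0,0,0,0,0.1],[0,0,0,0,0,0,0.1],[0,0,0,0,0,-3,0.1],[0,0,0,0,0,-5,0],[0,0,0,-2.5,0,-5,0],[0,0,0,-2.5,0,-3,-1],[0,0,0,-2.5,0,0,-1],[0,0,0,0,0,0,-1],[0,0,0,0,0,0,-1]]'
cat > hm.py <<'E'
from h import *
import sys
th=float(sys.argv[1]);ex=np.array([np.cos(th),np.sin(th)]);ey=np.array([-ex[1],ex[0]])
p=shot('wrist',sys.argv[2]);X=cloud(p);z=X[...,2]
L=X[...,:2]-np.array([573.8,193.7]);a=L@ex;b=L@ey
for c in(-60,0):
    k=(z>51)&(z<59)&(abs(b-c)<22)&(a<-28)&(a>-90); k=cv2.erode(k.astype(np.uint8),np.ones((3,3)))>0
    if k.sum()>20: 
        q=np.stack([a[k],b[k]],-1); print(c,k.sum(),cv2.minAreaRect(q.astype(np.float32)),'tail a',np.percentile(q[:,0],1),'b',np.median(b[k]),'z',np.median(z[k]))
E
python3 hm.py 0.1727 hm1; python3 al.py al4
```

```text
t: 41.25
eef_pos: [462.5, 114.7, 198.6]
tcp_rot: [3.142, -0.001, 0.173]
ft_force: [1.0, 0.3, 0.0]
opening: 0.864
grip_force: 0.0
-60 804 ((-47.649139404296875, -58.5576171875), (24.423309326171875, 36.40751647949219), 89.36298370361328) tail a -65.74640554964688 b -58.703592636006036 z 55.3154917810204
0 773 ((-47.61389923095703, 0.9225788116455078), (24.810407638549805, 36.21753692626953), 89.99920654296875) tail a -65.68712554137572 b 0.9520840393970637 z 55.35028913263625
sleeve -60 edges [-80.1 -38.6] mid -59.25
sleeve 0 edges [-20.5  21.5] mid 0.53
sleeve 60 edges [39.2 81.7] mid 60.5
tcp a,b -123.26254036974039 -58.72834448361381
```

View pics/hm1.png

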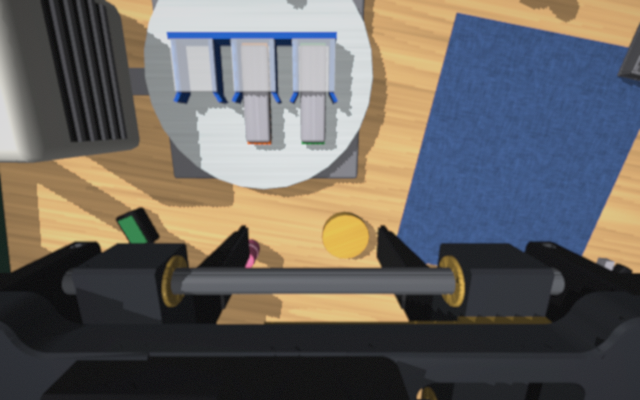

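Both harps (tails at (258,142) and (313,141)) are straight, level with each other and home. No red harp is present. Going to the post to dock the turntable.

```bash
python3 -m inch '[[0,0,0,1.42,-0.36,0,-1],[0,0,0,2.85,-0.73,0,-1],[0,0,0,2.85,-0.73,0,-1],[0,0,0,2.85,-0.73,0,-1],[0,0,0,2.85,-0.73,0,-1],[0,0,0,2.85,-0.73,0,-1],[0,0,0,2.85,-0.73,0,-1],[0,0,0,2.85,-0.73,0,-1],[0,0,0,1.42,-0.36,0,-1],[0,0,-0.1745,0,0,0,-1],[0,0,-0.1745,0,0,0,-1],[0,0,-0.1745,0,0,0,-1],[0,0,-0.1745,0,0,0,-1],[0,0,-0.1745,0,0,0,-1],[0,0,-0.1745,0,0,0,-1],[0,0,-0.1745,0,0,0,-1],[0,0,-0.1745,0,0,0,-1],[0,0,-0.1745,0,0,0,-1]]' >/dev/null;  python3 -m inch '[[0,0,-0.1745,0,0,0,-1],[0,0,-0.1745,0,0,0,-1],[0,0,-0.1745,0,0,0,-1],[0,0,-0.1745,0,0,0,-1],[0,0,-0.1745,0,0,0,-1],[0,0,-0.1745,0,0,0,-1],[0,0,-0.1745,0,0,0,-1],[0,0,-0.1745,0,0,0,-1],[0,0,-0.1745,0,0,0,-1],[0,0,0,0,0,0,-1],[0,0,0,0,0,0,-1]]';python3 rk.py
```

```text
t: 44.98
eef_pos: [676.6, 211.5, 198.2]
tcp_rot: [-3.142, -0.0, -2.973]
ft_force: [-0.2, 0.1, 0.3]
opening: 0.999
grip_force: 0.0
post top ((676.3220825195312, 211.94940185546875), 6.581149101257324) [676.00520341 211.96927862  94.9666458 ] 140
deck circ ((576.1181030273438, 212.3133087158203), 142.44821166992188) 35.45946239948907
blue ((579.4114379882812, 195.20089721679688), (64.38264465332031, 168.67276000976562), 9.564170837402344) 62.88601393515398 1201
```

```bash
python3 -m inch '[[0,0,0,0,0,3,-1],[0,0,0,0,0,4,-1],[0,0,0,0,0,4,-1],[0,0,0,0,0,3,-1],[0,0,0,0,0,0,1],[0,0,0,0,0,0,1],[0,0,0,0,0,0,1],[0,0,0,0,0,0,1],[0,0,0,0,0,0,1],[0,0,0,0,0,0,1],[0,0,0,0,0,0,1],[0,0,0,0,0,0,1],[0,0,0,0,0,0,1],[0,0,0,0,0,0,1],[0,0,0,0,0,0,1]]'; python3 -m inch '[[0,0,0.05,0.014,-0.52,0,1],[0,0,0.105,0.058,-1.1,0,1],[0,0,0.105,0.058,-1.1,0,1],[0,0,0.105,0.058,-1.1,0,1],[0,0,0.105,0.058,-1.1,0,1],[0,0,0.105,0.058,-1.1,0,1],[0,0,0.105,0.058,-1.1,0,1],[0,0,0.105,0.058,-1.1,0,1],[0,0,0.105,0.058,-1.1,0,1],[0,0,0.105,0.058,-1.1,0,1],[0,0,0.105,0.058,-1.1,0,1],[0,0,0.105,0.058,-1.1,0,1],[0,0,0.105,0.058,-1.1,0,1],[0,0,0,0,0,0,1],[0,0,0,0,0,0,1]]'
```

```text
t: 46.9
eef_pos: [676.2, 211.5, 58.6]
tcp_rot: [3.141, 0.0, -2.969]
ft_force: [1.0, 2.4, -1.9]
opening: 0.16
grip_force: 30.0
t: 48.78
eef_pos: [615.6, 99.4, 58.6]
tcp_rot: [-3.14, -0.002, 2.003]
ft_force: [-5.2, 11.7, 1.8]
opening: 0.161
grip_force: 30.0
```

```bash
python3 -m inch '[[0,0,0.105,0.058,-1.1,0,1],[0,0,0.08,0.03,-0.84,0,1],[0,0,0,0,0,0,1]]'; python3 -m inch '[[0,0,0.04,0.01,-0.42,0,1],[0,0,0,0,0,0,1]]'; python3 -m inch '[[0,0,0.03,0.01,-0.32,0,1],[0,0,0,0,0,0,1]]'
python3 -c "
import numpy as np
from cell import env
e=env.state()['eef_pos'];d=e[:2]-[573.8,193.7];print(np.hypot(*d),np.arctan2(d[1],d[0]))"
```

```text
t: 49.15
eef_pos: [597.9, 93.4, 58.6]
tcp_rot: [3.142, -0.002, 1.817]
ft_force: [-1.8, 16.6, -1.6]
opening: 0.163
grip_force: 30.0
t: 49.4
eef_pos: [594.6, 92.6, 58.6]
tcp_rot: [3.14, -0.002, 1.778]
ft_force: [1.8, 18.2, -3.2]
opening: 0.163
grip_force: 30.0
t: 49.65
eef_pos: [591.7, 92.1, 58.6]
tcp_rot: [3.14, -0.002, 1.748]
ft_force: [3.6, 18.9, -3.9]
opening: 0.165
grip_force: 30.0
103.20603351225691 -1.396285737443882
```

```bash
python3 -m inch '[[0,0,0.02,-0.25,-0.2,0,1],[0,0,0,0,0,0,1]]'; python3 -m inch '[[0,0,0.02,0,-0.2,0,1],[0,0,0,0,0,0,1],[0,0,0,0,0,0,1]]'
```

```text
t: 49.9
eef_pos: [592.0, 90.3, 58.8]
tcp_rot: [3.135, -0.003, 1.728]
ft_force: [11.6, 28.5, -9.0]
opening: 0.165
grip_force: 30.0
t: 50.28
eef_pos: [592.1, 89.7, 59.0]
tcp_rot: [3.131, -0.002, 1.709]
ft_force: [21.5, 25.5, -14.3]
opening: 0.164
grip_force: 30.0
```

```bash
python3 -m inch '[[0,0,-0.02,0,0.2,0,0.6],[0,0,0,0,0,0,0],[0,0,0,0,0,0,-1],[0,0,0,0,0,0,-1],[0,0,0,0,0,0,-1],[0,0,0,0,0,-3,-1],[0,0,0,0,0,-5,-1],[0,0,0,0,0,-5,-1],[0,0,0,0,0,-5,-1],[0,0,0,0,0,-5,-1],[0,0,0,0,0,0,-1],[0,0,0,0,0,0,-1]]'; python3 rk.py; sed -i 's/(a<-28)&(a>-90)/(a<-30)\&(a>-90)/' h.py; python3 hm.py -1.398 hm2
```

```text
t: 51.78
eef_pos: [589.3, 87.1, 288.0]
tcp_rot: [-3.141, -0.0, 1.729]
ft_force: [0.4, -0.9, -0.2]
opening: 1.001
grip_force: 0.0
post top ((591.7265014648438, 91.38282012939453), 7.139616012573242) [591.58989386  92.09638735  94.75524732] 94
deck circ ((574.1370849609375, 193.6831512451172), 124.77985382080078) 35.45687176017964
blue ((575.56494140625, 189.01486206054688), (167.1978302001953, 64.14241790771484), 10.210386276245117) 63.04192507022259 711
-60 545 ((-47.85157012939453, -58.41193389892578), (37.605438232421875, 24.193880081176758), 0.02762228436768055) tail a -66.29216248817141 b -58.010364446415586 z 55.36253919607901
0 565 ((-48.03620910644531, 0.8701887130737305), (23.589298248291016, 37.219573974609375), 89.62203216552734) tail a -65.34405857083821 b 0.8571286610811241 z 55.473644425386055
```

View pics/hm2.png

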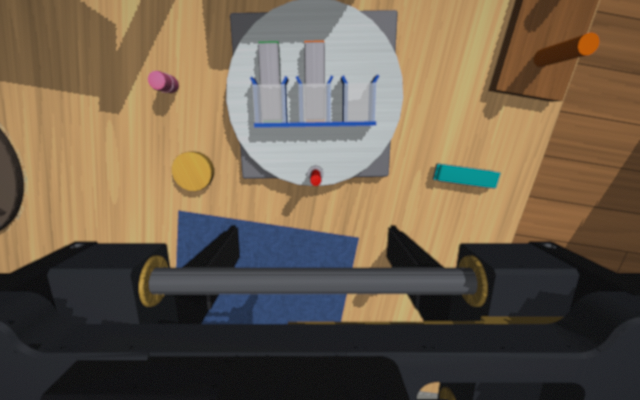

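The turntable is docked (end wall level with the base plate) and both harps, at (270,70) and (314,70), are home. Now the isolator.

```bash
python3 -m inch '[[0,0,0,-2.23,-0.61,0,-1],[0,0,0,-4.47,-1.22,0,-1],[0,0,0,-4.47,-1.22,0,-1],[0,0,0,-4.47,-1.22,0,-1],[0,0,0,-4.47,-1.22,0,-1],[0,0,0,-4.47,-1.22,0,-1],[0,0,0,-4.47,-1.22,0,-1],[0,0,0,-4.47,-1.22,0,-1],[0,0,0,-4.47,-1.22,0,-1],[0,0,0,-4.47,-1.22,0,-1],[0,0,0,-2.23,-0.61,0,-1],[0,0,0.1755,0,0,0,-1],[0,0,0.1755,0,0,0,-1],[0,0,0.1755,0,0,0,-1],[0,0,0.1755,0,0,0,-1],[0,0,0.1755,0,0,0,-1],[0,0,0.1755,0,0,0,-1],[0,0,0.1755,0,0,0,-1],[0,0,0.1755,0,0,0,-1],[0,0,0,0,0,0,-1]]'; python3 -m inch '[[0,0,0,0,0,0,-1],[0,0,0,0,0,4,-1],[0,0,0,0,0,5,-1],[0,0,0,0,0,5,-1],[0,0,0,0,0,3,-1],[0,0,0,0,0,0,-1],[0,0,0,0,0,0,-1]]'
```

```text
t: 54.38
eef_pos: [539.7, -372.8, 288.0]
tcp_rot: [-3.14, 0.001, 0.327]
ft_force: [-0.2, -0.1, -0.2]
opening: 0.998
grip_force: 0.0
t: 55.25
eef_pos: [540.2, -373.8, 120.0]
tcp_rot: [3.14, -0.001, 0.326]
ft_force: [-0.6, 0.4, 0.6]
opening: 1.0
grip_force: 0.0
```

```bash
python3 -m inch '[[0,0,0,-0.1,0,2.7,-1],[0,0,0,0,0,2.8,-1],[0,0,0,0,0,0,1],[0,0,0,0,0,0,1],[0,0,0,0,0,0,1],[0,0,0,0,0,0,1],[0,0,0,0,0,0,1],[0,0,0,0,0,0,1],[0,0,0,0,0,0,1],[0,0,0,0,0,0,1],[0,0,0,0,0,0,1],[0,0,0,0,0,0,1],[0,0,0,0,0,0,1]]'; python3 -m inch '[[0,0,-0.147,0,0,0,1],[0,0,-0.147,0,0,0,1],[0,0,-0.147,0,0,0,1],[0,0,-0.147,0,0,0,1],[0,0,-0.147,0,0,0,1],[0,0,-0.147,0,0,0,1],[0,0,-0.147,0,0,0,1],[0,0,-0.147,0,0,0,1],[0,0,-0.147,0,0,0,1],[0,0,-0.147,0,0,0,1],[0,0,-0.167,0,0,0,1],[0,0,0,0,0,0,1],[0,0,0,0,0,0,1],[0,0,0,0,0,0,1]]'
```

```text
t: 56.88
eef_pos: [538.7, -373.8, 63.6]
tcp_rot: [3.141, -0.0, 0.325]
ft_force: [-1.3, -1.0, -1.4]
opening: 0.142
grip_force: 30.0
t: 58.62
eef_pos: [538.9, -373.8, 63.6]
tcp_rot: [3.141, 0.0, 1.959]
ft_force: [2.5, -1.3, -1.6]
opening: 0.151
grip_force: 30.5
```

Open, raise, back away along -tool x for a check.

```bash
python3 -m inch '[[0,0,0,0,0,0,-1],[0,0,0,0,0,0,-1],[0,0,0,0,0,0,-1],[0,0,0,0,0,0,-1],[0,0,0,0,0,-3,-1],[0,0,0,0,0,-5,-1],[0,0,0,-4,0,-5,-1],[0,0,0,-4,0,-5,-1],[0,0,0,-2,0,-5,-1],[0,0,0,0,0,0,-1],[0,0,0,0,0,0,-1]]' && python3 iso.py iso3
python3 - <<'E'
from h import *
p=env.read_camera('side');X=cloud(p);z=X[...,2];im=p['img'].astype(int)
red=(im[...,0]>110)&(im[...,1]<70)&(im[...,2]<70)&(z>88)&(z<102)&(np.hypot(X[...,0]-574,X[...,1]-194)<130)
print('post',X[red].mean(0))
E
```

```text
t: 60.0
eef_pos: [575.7, -464.0, 290.2]
tcp_rot: [-3.141, -0.001, 1.962]
ft_force: [0.1, 0.1, -0.5]
opening: 1.002
grip_force: 0.0
bar top ((539.17138671875, -374.3265380859375), (13.982280731201172, 60.77633285522461), 18.562211990356445) 574
axis ang -1.2459105555531567 [ 538.97012913 -373.77366269   91.18112237]
box ((539.0869140625, -374.25152587890625), (90.1016616821289, 90.03567504882812), 18.420230865478516)
(312, 104)
post [591.27902389  93.76474911  92.25007154]
```

```bash
python3 -c "
from cell import env
print(env.job_done())"
```

```text
the job is handed in; nothing more can be done
None
```

I handed the job in at about 60 s, and the judge returned no verdict. The last camera checks show both wet harmonicas home (green and orange; the red one was not in the scene), the turntable docked and the isolator fully on. One risk: on the swing out, the wrist force reached 63 N at the loading stop.

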